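Tighten the locking screw down a grain mill's throat

TASK

Take the large T-handled hex key out of its wooden block and fit it into the locking screw hidden down the feed throat of the grain mill: press lightly and turn it until it drops fully into the socket. Then tighten the screw clockwise until it just comes up against its stop, without forcing the key, and let go, leaving the key standing in the screw and everything else where it was.

Things in the scene. Friction and masses are not known exactly. Their poses are not given: they have to be found in the camera images.
- mill: squat white drum, a grain mill with its hopper off, fixed to the counter: 120 mm across (126 mm at its black foot), 120 mm high. Origin at the centre of its underside, z up; a flour spout 50 mm wide sticks out to 81 mm from the axis on its own -x side. Feed throat down its axis
- mill_mouth (a point): centre of the throat's open top, 120 mm above the mill's underside, axes as the mill's. The steel throat is a funnel, 50 mm wide at the mouth, narrowing to 22.8 mm at 35 mm below it; then a round guide bore 22.8 mm wide down to the screw's face, 58 mm below the mouth
- screw_face (a point): point on the axis in the plane of the screw head's top face, 62 mm above the mill's underside, axes as the mill's. Hexagon socket 19.5 mm across flats, 12 mm deep (floor 50 mm above the underside). How the hexagon is turned is unknown and not tied to the mill's yaw; it repeats every 60 degrees, and the key enters within about 5 degrees either side of a match
- screw (a joint): how far the screw is tightened, rad, growing clockwise seen from above, hard stops at 0 and 1.30; it starts between 0.3 and 0.7. Pressing the key down with 5 to 8 N is enough for it to drop in. It drags with about 0.2 N m all the way and stays where it is left. It does not tell how the hexagon is turned
- key: T-handled hex key, about 0.3 kg, upright in the block. Origin at the centre of its tip (lower end), z up the shaft. Steel hexagon shaft 19 mm across flats, 21.9 mm across corners, 100 mm long, flats facing own +x and -x; on top a black bar handle 90 mm long along own x, 22 mm thick along y, 22 mm high (100 to 122 mm above the tip)
- key_grip (a point): middle of the bar handle, 111 mm above the key's tip, axes as the key's
- key_block: dark wooden block 80 x 80 x 55 mm, fixed, origin at the centre of its underside; the key stands loosely in its 23 mm square hole, the tip 8 mm above the counter, 47 mm deep in the hole
- small_key: much smaller T-handled hex key (10 mm hexagon, 80 mm shaft) lying on its side on the counter; does not fit the screw; bystander
- hopper: round wooden bowl-shaped hopper taken off the mill, 120 mm across, 75 mm high, origin at its underside; bystander
- mug: white mug, 80 mm across, 90 mm high, origin at its underside; bystander
- jar: glass jar with lid, 72 mm across, 100 mm high, origin at its underside; bystander
- can: food can, 68 mm across, 90 mm high, origin at its underside; bystander
- spoon: spoon with wooden handle and steel bowl, lying flat; bystander
- weight: brass kitchen weight, a disc 50 mm across, 30 mm high, origin at its underside; bystander
Things that resemble listed ones, but are neither listed nor needed, are in the scene too. Leave any orange, pink or white look-alike of the key alone.

How it is judged:
On the way, in this order (a step that is already met when the one before it is completed fails the run):
1. the key's tip is fully down in the screw's socket, the screw not yet tight (z of key in the frame of mill_mouth below -0.066 m and horizontal distance between key and mill_mouth below 0.003 m and angle between key's own z axis and vertical below 0.08 rad and value of joint screw below 1 rad), for 0.2 s.
2. the screw is turned up to its stop with the key home (z of key in the frame of mill_mouth below -0.066 m and horizontal distance between key and mill_mouth below 0.003 m and angle between key's own z axis and vertical below 0.08 rad and value of joint screw above 1.22 rad), for 0.2 s.
At the end, for the whole second after the job is handed in: The screw stands at its stop (1.30 rad, to within 0.08), and the key stands at rest and upright in the screw: its tip at least 66 mm below the throat's mouth (home is 70), within 3 mm of the axis, tilted less than 0.08 rad. Nothing else has been disturbed (all of step 2 and linear speed of key below 0.02 m/s); the robot touches nothing.
It fails at once if the key is forced: it presses or wrenches on the mill and its screw with contact forces that add up to more than 150 N (contact force between key and mill above 150 N).
It fails at once if the key is pressed on the mill or the screw with contact forces of more than 45 N in all while its tip has not yet entered the socket (contact force between key and mill above 45 N and z of key in the frame of mill_mouth above -0.0595 m).
It fails at once if the robot strikes the mill with more than 25 N (contact force between any of the fingers, the arm and mill above 25 N).
It fails at once if a bystander is moved by more than 20 mm (distance of any of small_key, hopper, mug, jar, can, spoon, weight from where it was at the start of the episode above 0.02 m).
It also fails if it takes over 67 s, if anything falls off the work surface, if the arm or the gripper's body presses on something with over 40 N, if the wrist force passes 120 N, or if a joint passes its speed limit or range.

ROBOT

A 6-joint arm with a two-finger parallel gripper is mounted at the origin on the work surface. World frame = base frame: x ahead of the robot, y to its left, z up, the work surface at z = 0. Lengths are in m, angles in rad, forces in N, time in s.
With the tool pointing down it reaches from about 0.35 to 0.975 m from the base axis. Payload 4.9 kg.
Tool frame: the origin (TCP) lies at the very end of the fingers, on their centre line; the grasp point (between the pads) lies 19 mm behind it; z points along the fingers, y is the line along which they close (so a half turn about z gives the same grasp; the last joint's range is limited). The gripper opens to 85 mm and grips with 20 to 120 N. Pads are 22 mm wide; open, the fingers measure 114 mm over their backs; the gripper's body (76 mm by 85 mm) begins 54 mm behind the grasp point. The pads swing forward as they close: fully open they stand 13 mm farther back than shut.
Start: joints at [1.1, 0.053, 1.613, -0, 1.476, -0.119], TCP at [0.215, 0.587, 0.231] pointing down, gripper open.
Joint ranges: [-3.01, 3.01], [-1.01, 2.22], [0.06, 2.58], [-1.02, 4.17], [0.09, 2.62], [-3.14, 3.14]. Speed limits (rad/s): [2.57, 2.57, 3.14, 3.14, 3.14, 3.14].

INTERFACE

Orientations are given as a unit quaternion [w, x, y, z].
In Python, from plant import manip gives the robot as it stands.
- The arm moves only by the tool move_arm, never from a script. Its argument "plan" is a list that holds one entry, the list of rows, each a list of 7 numbers: the shift along the tool's x, y, z as a fraction of full scale, then the turn, a rotation vector about the tool's x, y, z as a fraction of full scale, then the closure, from 0 (fully open) to 1 (shut). In form: [[[dx, dy, dz, wx, wy, wz, fingers], ...]]. A call has exactly 10 rows; each row shifts and turns the commanded pose from where the row before left it, along the tool's axes as they then stand; what a row does not reach is not made up. Full scale, the value 1, is 0.12 m for a shift and 0.15 rad for a turn. A row lasts 1/8 s, in which the tool goes at most 62.5 mm and 10.7 degrees, less where a joint would pass 70% of its speed; a pose out of reach is approached as far as the arm can. A call with a number of a shift or a turn outside -1 to 1 is refused whole. A call with a gripper value outside its range is refused whole. The fingers move at their own pace and stop on an object; the grip force is fixed at half the most. Time passes only in rows, so rows that do not move let the fingers close, or fill a call up. It gives the time, the measured TCP pose, the force, the opening and the grip force at its end, in the units of the state.
- manip.state(): the state, without advancing time (a new reading comes with each control period).
- manip.grab_frame(name): name is "scene" or "top"; returns a dict with "pixels" (420x560x3 uint8, blue, green, red), "depth" (420x560 float32, m along the optical axis (not along the pixel's ray), 0 where there is no reading), "vfov" (degrees; the focal length in pixels is half the picture's height over the tangent of half this angle, whatever the lens; pixels are square), "cx", "cy" (the principal point, pixels), "dist_coeffs" ([k1, k2, p1, p2, k3] as OpenCV has them; the pictures are not rectified), "view" (4x4, takes a point from world to camera coordinates). Camera axes: x right, y down, z forward; pixel columns grow to the right and rows downward; lengths in m; the calibration is good to about 2 mm. A picture is of the moment at which its call begins.
- manip.job_done(): hands the job in; it is judged then, once.
The state is a dict: "time": time; "joint_pos": joint angles; "joint_vel": joint speeds; "joint_efforts": joint torques, N m; "tool_pos": TCP position; "tool_rot": TCP orientation; "contact_force": force on the tool from outside, world axes, zero at the start; "ft_torque": the same for the moment, N m; "gripper_width": opening from 0.0 (shut) to 1.0 (fully open); "grasp_force": force on a finger pad.
Only numpy, scipy, OpenCV 4.12 (cv2) and the standard library are available. Lean on these libraries where they do the work, as an engineer would, in place of code of your own. Each camera call takes 0.05 s, during which the arm holds its last target. There are 200 camera calls.

## Working session

There is one attempt and no reset: what is moved stays moved. The work goes in short steps, Python scripts to look and compute and a tool call to move; the robot and the scene stay as the last step left them, time stands still between calls to the robot, and variables do not carry over. Pictures are saved under pics/ and viewed, at most 10 in all, crops included, and the job is handed in when it is done.

Besides the shell and the picture viewer there is one more tool, called after "Call:" as name(argument=value, ...) on one line, values as JSON. move_arm: Moves the arm, as the interface text tells. Its arguments: {"type":"object","properties":{"plan":{"type":"array"}},"required":["plan"]}

```bash
mkdir -p pics
cat > h.py <<'E'
import numpy as np, cv2
from plant import manip
def cam(n):
    f=manip.grab_frame(n); p=np.array(f["pixels"]); h=p.shape[0]
    F=h/2/np.tan(np.radians(f["vfov"])/2)
    f["K"]=np.array([[F,0,f["cx"]],[0,F,f["cy"]],[0,0,1]]); f["D"]=np.array(f["dist_coeffs"],float)
    f["V"]=np.array(f["view"]); f["pixels"]=p; f["depth"]=np.array(f["depth"]); return f
def rays(f,uv):
    n=cv2.undistortPoints(np.array(uv,float).reshape(-1,1,2),f["K"],f["D"]).reshape(-1,2)
    R=f["V"][:3,:3]; d=np.c_[n,np.ones(len(n))]@R; return -R.T@f["V"][:3,3], d
def onplane(f,uv,z):
    o,d=rays(f,uv); return o+d*((z-o[2])/d[:,2])[:,None]
def atdepth(f,uv):
    o,d=rays(f,uv); uv=np.array(uv,int).reshape(-1,2); return o+d*f["depth"][uv[:,1],uv[:,0]][:,None]
E
python3 - <<'E'
from h import *
ims=[]
for n in("scene","top"):
    f=cam(n); o,_=rays(f,[[0,0]]); print(n,o.round(3),f["vfov"],f["D"].round(3)); cv2.imwrite(f"pics/{n}0.png",f["pixels"])
s=manip.state(); print(s)
E
```

```text
scene [ 1.064 -0.817  0.856] 50.12609154908075 [-0.04  0.    0.    0.    0.  ]
top [0.433 0.009 1.378] 44.02406762828954 [-0.032  0.     0.     0.     0.   ]
{'time': 0.1, 'joint_pos': array([ 1.10001267e+00,  5.32966197e-02,  1.61416764e+00, -1.65487616e-06,
        1.47601337e+00, -1.19016822e-01]), 'joint_vel': array([-0.00161796, -0.00051459, -0.00320778, -0.00184603,  0.00213944,
       -0.00045175]), 'joint_efforts': array([ 7.12522287e-04, -3.94908249e+01, -3.71362817e+01, -6.18524496e-05,
        3.97901560e-03, -1.31276033e-05]), 'tool_pos': array([0.21509676, 0.58621139, 0.23017584]), 'tool_rot': array([-2.73140639e-04,  1.74977838e-01,  9.84571921e-01, -9.02040851e-04]), 'contact_force': array([ 0.37511789,  0.40458142, -0.22029003]), 'ft_torque': array([-0.04260651, -0.04452385,  0.0464607 ]), 'grasp_force': 0.0, 'gripper_width': 0.9999619728617677}
```

View pics/scene0.png

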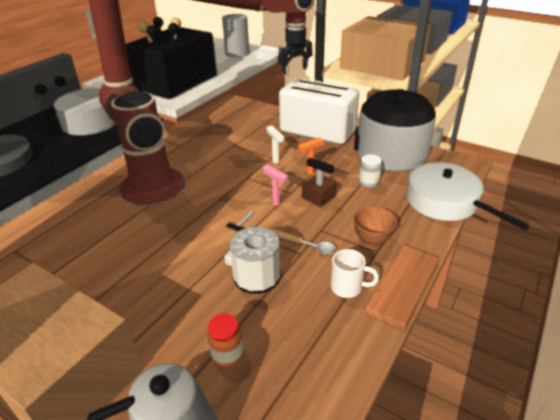

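View pics/top0.png

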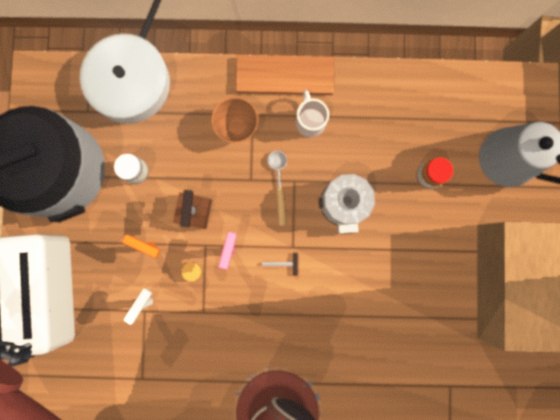

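The scene view shows the block at (319,188) with a black T-handle at (320,165). In the top view that is the black bar at (186,208), with the mill at (348,200) and its spout at (347,228).

Key candidates in the top view:
- Black bar in the dark block (186,208): fits the description, since it is black, upright and in the wooden block.
- Orange (141,246), pink (228,250) and white (138,307): look-alikes, to be left alone.
- Small key lying on its side (280,264): a bystander.

Next I'll confirm the key in a crop and measure.

Run:
```python
from h import *
f=cam("top"); g=f["pixels"]
a=cv2.resize(g[170:250,150:240],None,fx=4.4,fy=5,interpolation=cv2.INTER_CUBIC)
b=cv2.resize(g[160:240,305:395],None,fx=4.4,fy=5,interpolation=cv2.INTER_CUBIC)
cv2.imwrite("pics/crop1.png",np.hstack([a,b]))
d=f["depth"]
# height map
h,w=d.shape; uu,vv=np.meshgrid(np.arange(w),np.arange(h)); P=atdepth(f,np.c_[uu.ravel(),vv.ravel()]).reshape(h,w,3); np.save("P.npy",P)
# key handle
m=np.zeros((h,w),np.uint8); m[180:235,165:215]=((P[180:235,165:215,2]>.11)&(P[180:235,165:215,2]<.15))
q=np.argwhere(m)[:,::-1]; print("handle n",len(q),"z",np.median(P[m>0][:,2]))
W=onplane(f,q,0.130)[:,:2].astype(np.float32); r=cv2.minAreaRect(W); print("handle",r, W.mean(0))
mb=g.max(2); k=np.zeros((h,w),np.uint8); k[180:235,165:215]=(mb[180:235,165:215]<50)
n,l,st,c=cv2.connectedComponentsWithStats(k); i=1+st[1:,4].argmax(); q=np.argwhere(l==i)[:,::-1]
W=onplane(f,q,0.130)[:,:2].astype(np.float32); print("dark",len(q),cv2.minAreaRect(W),W.mean(0))
m=np.zeros((h,w),bool); m[180:235,165:215]=np.abs(P[180:235,165:215,2]-.055)<.006
W=onplane(f,np.argwhere(m)[:,::-1],0.055)[:,:2].astype(np.float32); print("block",m.sum(),cv2.minAreaRect(W))
# mill
m=np.zeros((h,w),bool); s=np.s_[165:240,310:390]; m[s]=np.abs(P[s][...,2]-.12)<.008
W=onplane(f,np.argwhere(m)[:,::-1],0.12)[:,:2].astype(np.float32); print("mill",m.sum(),cv2.minEnclosingCircle(W),np.median(P[m][:,2]))
for n in [(186,208),(186,195),(200,210),(330,200),(350,200),(348,228),(192,272),(228,250)]: print(n,P[n[1],n[0]].round(3))
```

```text
handle n 379 z 0.13013154236041125
handle ((0.5183506011962891, 0.2293318808078766), (0.024561187252402306, 0.08985397964715958), 86.27335357666016) [0.51792634 0.22943854]Traceback (most recent call last):
  File "<stdin>", line 14, in <module>
ValueError: attempt to get argmax of an empty sequence
```

View pics/crop1.png

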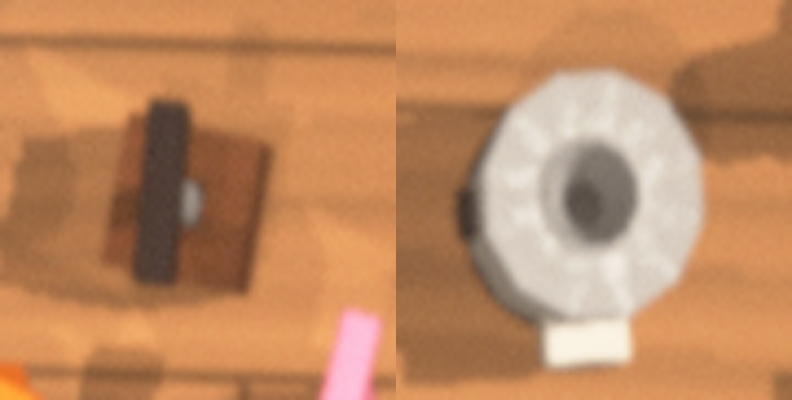

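The crop shows the black bar handle with the steel shaft under it in the dark block (left), and the mill with its throat, where the dark bore shows at crop (590,200). The key is confirmed. The handle measures 90 x 24 mm at z=0.130, as it should.

Run:
```python
from h import *
f=cam("top"); g=f["pixels"]; P=np.load("P.npy")
h,w=P.shape[:2]
m=np.zeros((h,w),bool); s=np.s_[180:235,165:215]; m[s]=np.abs(P[s][...,2]-.055)<.006
W=onplane(f,np.argwhere(m)[:,::-1],0.055)[:,:2].astype(np.float32); print("block",m.sum(),cv2.minAreaRect(W))
m=np.zeros((h,w),np.uint8); s=np.s_[165:240,310:390]; m[s]=np.abs(P[s][...,2]-.12)<.004
cs,hi=cv2.findContours(m,cv2.RETR_CCOMP,cv2.CHAIN_APPROX_NONE)
for c in cs:
    if len(c)>20:
        W=onplane(f,c.reshape(-1,2),.12)[:,:2].astype(np.float32); print("mill cont",len(c),cv2.fitEllipse(W),cv2.minEnclosingCircle(W))
# bore: depth deep pixels
s=np.s_[185:218,335:370]; Q=P[s]; 
for z0,z1,z in((.0,.08,.085),):
    mm=np.zeros((h,w),np.uint8); mm[s]=(Q[...,2]<z1)
    print("deep",mm.sum(),Q[mm[s]>0][:,:].mean(0) if mm.sum() else 0, np.median(P[mm>0][:,2]))
print((P[196:208:2,340:366:2,2]*1000).astype(int))
# obstacle heights in area
for n in [(186,208),(348,228),(192,272),(228,250),(141,246),(130,167),(312,115),(235,120)]: print(n,P[n[1],n[0]].round(3))
f2=cam("scene"); 
def pr(f,X):
    r=cv2.Rodrigues(f["V"][:3,:3])[0]; return cv2.projectPoints(np.array(X,float),r,f["V"][:3,3],f["K"],f["D"])[0].reshape(-1,2).round(1)
print(pr(f2,[[.5184,.2293,.130]]))
cv2.imwrite("pics/scr.png",cv2.resize(f2["pixels"][145:295,210:350],None,fx=4,fy=4,interpolation=cv2.INTER_CUBIC))
```

```text
block 620 ((0.5187502503395081, 0.23046249151229858), (0.08149587363004684, 0.08010546863079071), 80.1167984008789)
mill cont 158 ((0.5510075092315674, -0.16484305262565613), (0.11784049868583679, 0.11861400306224823), 175.8946533203125) ((0.5504550337791443, -0.16494061052799225), 0.06160757690668106)
mill cont 66 ((0.5507349967956543, -0.16419973969459534), (0.04842500016093254, 0.05226843059062958), 162.6251983642578) ((0.5503411293029785, -0.1644081175327301), 0.028689894825220108)
deep 67 [ 0.55080735 -0.17324489  0.0513829 ] 0.05200255609045379
[[111 105  87  61  59  74  87  97 102 114 121 121 119]
 [117  95  46  47  53  60  82  93 106 111 122 117 118]
 [112 104  47  56  53  54  75  87 101 108 118 115 119]
 [124 107  85  44  49  64  90  99 107 115 119 115 117]
 [122 123  98  92  84  87  98 101 110 121 118 119 117]
 [121 118 117 106 101 100 105 112 119 120 115 117 121]]
(186, 208) [0.518 0.23  0.131]
(348, 228) [ 0.481 -0.17   0.061]
(192, 272) [0.359 0.227 0.031]
(228, 250) [0.419 0.127 0.123]
(141, 246) [0.424 0.339 0.119]
(130, 167) [0.62  0.381 0.092]
(312, 115) [ 0.783 -0.077  0.007]
(235, 120) [0.765 0.129 0.009]
[[319.9 162.4]]
```

```bash
cat >> h.py <<'E'
def to(x,y,z=None,phi=None):
    s=manip.state(); p=s["tool_pos"]; w,a,b,c=s["tool_rot"]
    from scipy.spatial.transform import Rotation as Ro
    R=Ro.from_quat([a,b,c,w]).as_matrix(); ph=np.arctan2(R[1,1],R[0,1])
    t=np.array([x,y,p[2] if z is None else z]); d=R.T@(t-p)
    print("t",round(s["time"],2),"tcp",p.round(4),"phi",round(ph,4),"tilt z",R[:,2].round(4),"F",s["contact_force"].round(2),"M",s["ft_torque"].round(2),"w",round(s["gripper_width"],3),"g",round(s["grasp_force"],1),"q",s["joint_pos"].round(3))
    print("units tool xyz",(d/.12).round(3),"wz",None if phi is None else round((ph-phi)/.15,3))
E
python3 - <<'E'
from h import *
P=np.load("P.npy"); 
for t in np.linspace(.1,1,10):
    c=np.array([.215,.587])*(1-t)+np.array([.518,.2295])*t
    m=np.hypot(P[...,0]-c[0],P[...,1]-c[1])<.09
    print(c.round(2),np.percentile(P[m][:,2],99.5).round(3))
to(.5182,.2295,.2,1.505)
E
```

```text
[0.25 0.55] 0.481
[0.28 0.52] 0.51
[0.31 0.48] 0.492
[0.34 0.44] 0.008
[0.37 0.41] 0.125
[0.4  0.37] 0.126
[0.43 0.34] 0.126
[0.46 0.3 ] 0.134
[0.49 0.27] 0.134
[0.52 0.23] 0.134
t 0.25 tcp [0.2152 0.5865 0.2307] phi 1.219 tilt z [-5.e-04 -9.e-04 -1.e+00] F [-0.19 -0.01 -1.53] M [ 0.01 -0.01  0.01] w 0.997 g 0.0 q [ 1.1    0.053  1.614  0.     1.476 -0.119]
units tool xyz [-3.395 -1.922  0.257] wz -1.907
```

Call:
move_arm(plan=[[[0, 0, -0.4, 0, 0, -0.95, 0], [0, 0, -0.4, 0, 0, -0.95, 0], [-0.34, -0.35, 0, 0, 0, 0, 0], [-0.34, -0.35, 0, 0, 0, 0, 0], [-0.34, -0.35, 0, 0, 0, 0, 0], [-0.34, -0.35, 0, 0, 0, 0, 0], [-0.34, -0.35, 0, 0, 0, 0, 0], [-0.34, -0.35, 0, 0, 0, 0, 0], [-0.34, -0.35, 0, 0, 0, 0, 0], [-0.34, -0.35, 0, 0, 0, 0, 0]]])

```text
time: 1.5
tool_pos: [0.5195, 0.228, 0.3274]
tool_rot: [0.0, 0.033, 0.999, 0.0]
contact_force: [1.6, 0.3, -0.1]
gripper_width: 0.998
grasp_force: 0.0
```

```bash
python3 -c "
from h import *
to(.5182,.2295,.100,1.505)"
```

```text
t 1.5 tcp [0.5195 0.228  0.3274] phi 1.5039 tilt z [ 3.e-04  3.e-04 -1.e+00] F [ 1.64  0.27 -0.05] M [ 0. -0.  0.] w 0.998 g 0.0 q [ 0.282 -0.124  1.627  0.     1.638 -1.222]
units tool xyz [0.013 0.011 1.895] wz -0.007
```

Call:
move_arm(plan=[[[0.013, 0.011, 0.3, 0, 0, 0, 0], [0, 0, 0.35, 0, 0, 0, 0], [0, 0, 0.35, 0, 0, 0, 0], [0, 0, 0.35, 0, 0, 0, 0], [0, 0, 0.3, 0, 0, 0, 0], [0, 0, 0.15, 0, 0, 0, 0], [0, 0, 0.095, 0, 0, 0, 0], [0, 0, 0, 0, 0, 0, 0], [0, 0, 0, 0, 0, 0, 0], [0, 0, 0, 0, 0, 0, 0]]])

```text
time: 2.75
tool_pos: [0.5181, 0.2314, 0.1014]
tool_rot: [0.001, 0.033, 0.999, 0.0]
contact_force: [-0.3, -0.3, -0.1]
gripper_width: 1.0
grasp_force: 0.0
```

Run:
```python
from h import *
to(.5182,.2295,.100,1.505)
a=cam("top")["pixels"][150:270,120:260]; b=cam("scene")["pixels"][110:230,250:390]
cv2.imwrite("pics/g1.png",np.hstack([cv2.resize(x,(400,343),interpolation=cv2.INTER_CUBIC) for x in(a,b)]))
```

```text
t 2.75 tcp [0.5181 0.2314 0.1014] phi 1.504 tilt z [ 2.4e-03  7.0e-04 -1.0e+00] F [-0.33 -0.3  -0.06] M [ 0.04  0.   -0.02] w 1.0 g 0.0 q [ 0.289  0.031  1.861 -0.     1.247 -1.215]
units tool xyz [-0.002 -0.015  0.012] wz -0.007
```

View pics/g1.png

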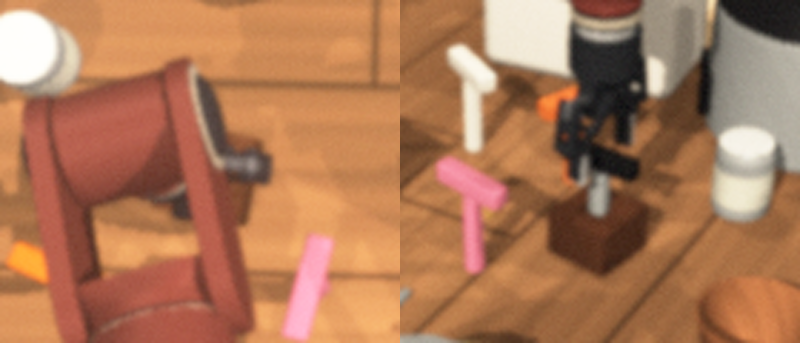

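The fingers straddle the bar handle at (605,155) in the right-hand crop, so I'll close them.

Call:
move_arm(plan=[[[0, -0.01, 0.01, 0, 0, 0, 0.5], [0, 0, 0, 0, 0, 0, 0.7], [0, 0, 0, 0, 0, 0, 0.9], [0, 0, 0, 0, 0, 0, 1], [0, 0, 0, 0, 0, 0, 1], [0, 0, 0, 0, 0, 0, 1], [0, 0, 0, 0, 0, 0, 1], [0, 0, 0, 0, 0, 0, 1], [0, 0, 0, 0, 0, 0, 1], [0, 0, 0, 0, 0, 0, 1]]])

```text
time: 4.1
tool_pos: [0.5172, 0.2302, 0.0989]
tool_rot: [0.0, 0.033, 0.999, 0.0]
contact_force: [-0.1, 3.4, 0.4]
gripper_width: 0.248
grasp_force: 59.3
```

```bash
python3 -c "
from h import *
to(.5182,.2295,.25,1.505)"
```

```text
t 4.1 tcp [0.5172 0.2302 0.0989] phi 1.5039 tilt z [ 3.e-04  7.e-04 -1.e+00] F [-0.07  3.4   0.44] M [ 0.87 -0.05 -0.04] w 0.248 g 59.3 q [ 2.870e-01  3.200e-02  1.864e+00  1.000e-03  1.245e+00 -1.217e+00]
units tool xyz [-0.009 -0.004 -1.26 ] wz -0.007
```

Call:
move_arm(plan=[[[0, 0, -0.05, 0, 0, 0, 1], [0, 0, -0.1, 0, 0, 0, 1], [0, 0, -0.15, 0, 0, 0, 1], [0, 0, -0.2, 0, 0, 0, 1], [0, 0, -0.25, 0, 0, 0, 1], [0, 0, -0.25, 0, 0, 0, 1], [0, 0, -0.25, 0, 0, 0, 1], [0, 0, 0, 0, 0, 0, 1], [0, 0, 0, 0, 0, 0, 1], [0, 0, 0, 0, 0, 0, 1]]])

```text
time: 5.35
tool_pos: [0.516, 0.2293, 0.2462]
tool_rot: [-0.002, 0.033, 0.999, -0.001]
contact_force: [0.5, 0.4, -3.5]
gripper_width: 0.248
grasp_force: 59.4
```

Run:
```python
from h import *
to(.5508,-.1645,.25,1.505)
f=cam("scene")
def pr(f,X):
    r=cv2.Rodrigues(f["V"][:3,:3])[0]; return cv2.projectPoints(np.array(X,float),r,f["V"][:3,3],f["K"],f["D"])[0].reshape(-1,2)
p=manip.state()["tool_pos"]
u=pr(f,[p,p-[0,0,.092],p-[0,0,.0]+[0,0,.019]]); print(u.round(1))
cv2.imwrite("pics/l1.png",cv2.resize(f["pixels"][80:230,240:400],None,fx=4,fy=4,interpolation=cv2.INTER_CUBIC))
```

```text
t 5.35 tcp [0.516  0.2293 0.2462] phi 1.5038 tilt z [-0.0039 -0.0017 -1.    ] F [ 0.47  0.38 -3.46] M [-0.03 -0.02 -0.04] w 0.248 g 59.4 q [ 2.870e-01 -9.600e-02  1.735e+00 -1.000e-03  1.507e+00 -1.217e+00]
units tool xyz [-0.509 -3.255 -0.027] wz -0.008
[[320.5 127.9]
 [319.5 155.3]
 [320.7 121.9]]
```

View pics/l1.png

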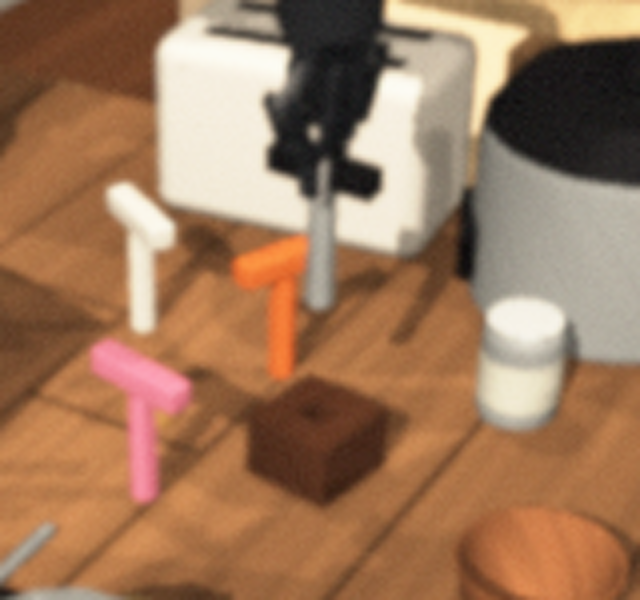

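The key is held upright and clear of the block, with its tip at crop (319,305), within a pixel of the predicted position. Next I'll carry it over the mill.

Call:
move_arm(plan=[[[-0.05, -0.2, 0, 0, 0, 0, 1], [-0.06, -0.4, 0, 0, 0, 0, 1], [-0.06, -0.4, 0, 0, 0, 0, 1], [-0.06, -0.4, 0, 0, 0, 0, 1], [-0.06, -0.4, 0, 0, 0, 0, 1], [-0.06, -0.4, 0, 0, 0, 0, 1], [-0.06, -0.4, 0, 0, 0, 0, 1], [-0.06, -0.4, 0, 0, 0, 0, 1], [-0.03, -0.25, 0, 0, 0, 0, 1], [0, 0, 0, 0, 0, 0, 1]]])

```text
time: 6.65
tool_pos: [0.5503, -0.1651, 0.2474]
tool_rot: [-0.001, 0.035, 0.999, 0.0]
contact_force: [0.1, 0.1, -2.5]
gripper_width: 0.244
grasp_force: 59.6
```

Run:
```python
from h import *
to(.5498,-.1645,.225,1.505)
f=cam("scene")
def pr(f,X):
    r=cv2.Rodrigues(f["V"][:3,:3])[0]; return cv2.projectPoints(np.array(X,float),r,f["V"][:3,3],f["K"],f["D"])[0].reshape(-1,2)
p=manip.state()["tool_pos"]
k=p+[.001,0,-.092]; c=(200,110); print("tip pred crop",((pr(f,[k,k+[0,0,.1]])-c)*5).round(0))
a=np.linspace(0,2*np.pi,24,endpoint=False)
img=cv2.resize(f["pixels"][110:230,200:320],None,fx=5,fy=5,interpolation=cv2.INTER_CUBIC)
for q in (pr(f,np.c_[.5508+.025*np.cos(a),-.1645+.025*np.sin(a),a*0+.12])-c)*5+2: cv2.circle(img,tuple(int(t) for t in q),1,(0,0,255),-1)
for q in (pr(f,[k,k+[0,0,.1]])-c)*5+2: cv2.circle(img,tuple(int(t) for t in q),2,(0,255,0),-1)
cv2.imwrite("pics/m1.png",img)
```

```text
t 6.65 tcp [ 0.5503 -0.1651  0.2474] phi 1.5008 tilt z [-2.2e-03  4.0e-04 -1.0e+00] F [ 0.11  0.13 -2.53] M [ 0.06 -0.06 -0.02] w 0.244 g 59.6 q [-4.210e-01 -7.500e-02  1.712e+00 -1.000e-03  1.506e+00 -1.922e+00]
units tool xyz [0.004 0.005 0.186] wz -0.028
tip pred crop [[269. 605.]
 [257. 437.]]
```

View pics/m1.png

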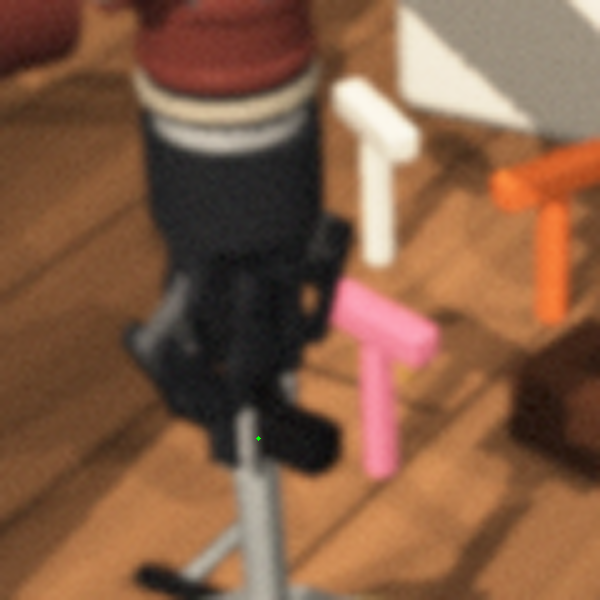

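Run:
```python
from h import *
f=cam("scene")
def pr(f,X):
    r=cv2.Rodrigues(f["V"][:3,:3])[0]; return cv2.projectPoints(np.array(X,float),r,f["V"][:3,3],f["K"],f["D"])[0].reshape(-1,2)
p=manip.state()["tool_pos"]; k=p+[.001,0,-.092]; c=(210,195); a=np.linspace(0,2*np.pi,24,endpoint=False)
out=[]
for src in (cv2.imread("pics/scene0.png"),f["pixels"]):
    img=cv2.resize(src[195:275,210:300],None,fx=4.4,fy=4.4,interpolation=cv2.INTER_CUBIC)
    for q in (pr(f,np.c_[.5508+.025*np.cos(a),-.1645+.025*np.sin(a),a*0+.12])-c)*4.4+2: cv2.circle(img,tuple(int(t) for t in q),1,(0,0,255),-1)
    for q in (pr(f,[k+[0,0,z] for z in(0,.01,.02,.03)])-c)*4.4+2: cv2.circle(img,tuple(int(t) for t in q),2,(0,255,0),-1)
    out.append(img)
cv2.imwrite("pics/m2.png",np.hstack(out))
for z in(.01,.02,.03,.04,.05):
    u,v=pr(f,[k+[0,0,z]])[0]; row=f["pixels"][int(round(v))].astype(int); print(round(u,1),round(v), [int(t) for t in (row.max(1)-row.min(1))[int(u)-10:int(u)+11]])
e=np.array([[.001,0,0],[0,.001,0]]); print(pr(f,k+e)-pr(f,[k]))
```

```text
253.8 228 [34, 40, 48, 47, 41, 33, 23, 17, 19, 18, 19, 18, 15, 12, 14, 20, 24, 25, 27, 30, 39]
253.6 224 [99, 111, 116, 117, 114, 89, 48, 26, 18, 17, 19, 14, 16, 16, 34, 72, 98, 112, 117, 123, 122]
253.3 221 [27, 45, 71, 96, 96, 75, 38, 21, 17, 18, 18, 17, 14, 25, 53, 83, 91, 91, 93, 105, 112]
253.1 218 [39, 24, 21, 22, 25, 24, 21, 18, 18, 17, 14, 15, 12, 26, 61, 93, 106, 108, 105, 99, 91]
252.9 214 [109, 107, 103, 90, 67, 41, 26, 17, 17, 18, 16, 19, 16, 15, 35, 75, 101, 109, 109, 108, 112]
[[ 0.3384716   0.13906024]
 [ 0.23924594 -0.22945936]]
```

View pics/m2.png

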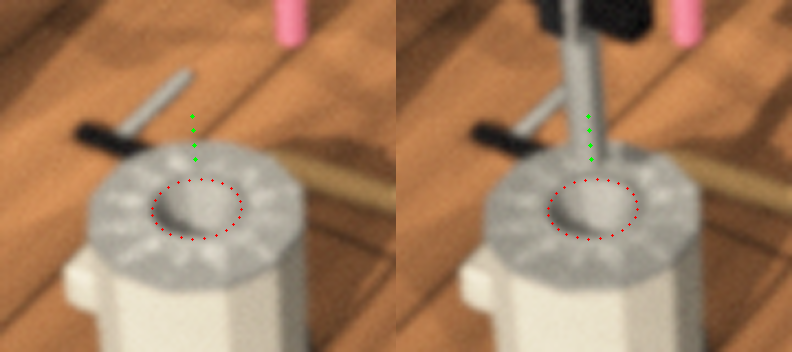

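The predicted mouth ring fits the image, and the shaft axis is within about 1 mm of the mouth axis. Descending.

Call:
move_arm(plan=[[[0, 0, 0.1, 0, 0, 0, 1], [0, 0, 0.1, 0, 0, 0, 1], [0, 0, 0.1, 0, 0, 0, 1], [0, 0, 0.06, 0, 0, 0, 1], [0, 0, 0.05, 0, 0, 0, 1], [0, 0, 0.05, 0, 0, 0, 1], [0, 0, 0.04, 0, 0, 0, 1], [0, 0, 0.03, 0, 0, 0, 1], [0, 0, 0, 0, 0, 0, 1], [0, 0, 0, 0, 0, 0, 1]]])

```text
time: 8.0
tool_pos: [0.551, -0.1633, 0.1854]
tool_rot: [0.0, 0.033, 0.999, -0.0]
contact_force: [0.0, -0.1, -1.6]
gripper_width: 0.245
grasp_force: 59.7
```

```bash
python3 -c "
from h import *
to(.5503,-.1648,.154)"
```

```text
t 8.0 tcp [ 0.551  -0.1633  0.1854] phi 1.504 tilt z [ 4.e-04 -2.e-04 -1.e+00] F [ 0.04 -0.09 -1.55] M [-0.  0. -0.] w 0.245 g 59.7 q [-0.418 -0.034  1.778  0.     1.397 -1.922]
units tool xyz [ 0.005 -0.013  0.261] wz None
```

Call:
move_arm(plan=[[[0, -0.004, 0.015, 0, 0, 0, 1], [0, 0, 0.015, 0, 0, 0, 1], [0, 0, 0.015, 0, 0, 0, 1], [0, 0, 0.015, 0, 0, 0, 1], [0, 0, 0.015, 0, 0, 0, 1], [0, 0, 0.015, 0, 0, 0, 1], [0, 0, 0.015, 0, 0, 0, 1], [0, 0, 0.015, 0, 0, 0, 1], [0, 0, 0, 0, 0, 0, 1], [0, 0, 0, 0, 0, 0, 1]]])

```text
time: 9.25
tool_pos: [0.5506, -0.1639, 0.1704]
tool_rot: [-0.0, 0.033, 0.999, -0.0]
contact_force: [-1.5, -1.4, -2.7]
gripper_width: 0.248
grasp_force: 59.5
```

```bash
python3 -c "
from h import *
to(.5503,-.1648,.154)"
```

```text
t 9.25 tcp [ 0.5506 -0.1639  0.1704] phi 1.5039 tilt z [-6.e-04 -3.e-04 -1.e+00] F [-1.46 -1.4  -2.71] M [-0.45  0.36  0.02] w 0.248 g 59.5 q [-0.418 -0.021  1.791 -0.     1.372 -1.922]
units tool xyz [ 0.002 -0.008  0.137] wz None
```

Call:
move_arm(plan=[[[0.003, -0.003, 0.012, 0, 0, 0, 1], [0, 0, 0.012, 0, 0, 0, 1], [0, 0, 0.012, 0, 0, 0, 1], [0, 0, 0.012, 0, 0, 0, 1], [0, 0, 0.012, 0, 0, 0, 1], [0, 0, 0.012, 0, 0, 0, 1], [0, 0, 0.012, 0, 0, 0, 1], [0, 0, 0.012, 0, 0, 0, 1], [0, 0, 0, 0, 0, 0, 1], [0, 0, 0, 0, 0, 0, 1]]])

```text
time: 10.5
tool_pos: [0.5504, -0.164, 0.1589]
tool_rot: [-0.0, 0.033, 0.999, 0.0]
contact_force: [-0.6, 0.1, -2.8]
gripper_width: 0.247
grasp_force: 59.6
```

```bash
python3 -c "
from h import *
to(.5503,-.1648,.154)"
```

```text
t 10.5 tcp [ 0.5504 -0.164   0.1589] phi 1.504 tilt z [-2.e-04  1.e-04 -1.e+00] F [-0.6   0.15 -2.78] M [-0.27  0.21 -0.01] w 0.247 g 59.6 q [-0.419 -0.012  1.801  0.     1.352 -1.923]
units tool xyz [ 0.    -0.007  0.041] wz None
```

Call:
move_arm(plan=[[[0, 0, 0.006, 0, 0, 0, 1], [0, 0, 0.006, 0, 0, 0, 1], [0, 0, 0.006, 0, 0, 0, 1], [0, 0, 0.006, 0, 0, 0, 1], [0, 0, 0.005, 0, 0, 0, 1], [0, 0, 0.004, 0, 0, 0, 1], [0, 0, 0.004, 0, 0, 0, 1], [0, 0, 0.003, 0, 0, 0, 1], [0, 0, 0, 0, 0, 0, 1], [0, 0, 0, 0, 0, 0, 1]]])

```text
time: 11.75
tool_pos: [0.5505, -0.164, 0.1543]
tool_rot: [-0.0, 0.033, 0.999, 0.0]
contact_force: [-0.5, 0.3, -1.6]
gripper_width: 0.251
grasp_force: 59.7
```

```bash
python3 -c "
from h import *
to(.5503,-.1648,.154)"
```

```text
t 11.75 tcp [ 0.5505 -0.164   0.1543] phi 1.504 tilt z [-0.  0. -1.] F [-0.49  0.28 -1.61] M [-0.22  0.28  0.  ] w 0.251 g 59.7 q [-0.419 -0.007  1.805 -0.     1.344 -1.923]
units tool xyz [ 0.001 -0.006  0.003] wz None
```

Call:
move_arm(plan=[[[0, 0, 0.003, 0, 0, 0, 1], [0, 0, 0.003, 0, 0, 0, 1], [0, 0, 0, 0, 0, 0, 1], [0, 0, 0, 0, 0, 0, 1], [0, 0, 0, 0, 0, 0, 1], [0, 0, 0, 0, 0, 0, 1], [0, 0, 0, 0, 0, 0, 1], [0, 0, 0, 0, 0, 0, 1], [0, 0, 0, 0, 0, 0, 1], [0, 0, 0, 0, 0, 0, 1]]])

```text
time: 13.0
tool_pos: [0.5505, -0.1641, 0.1536]
tool_rot: [-0.0, 0.033, 0.999, -0.0]
contact_force: [-1.2, -1.6, -1.7]
gripper_width: 0.251
grasp_force: 59.7
```

```bash
python3 -c "
from h import *
to(.5503,-.1648,.154)"
```

```text
t 13.0 tcp [ 0.5505 -0.1641  0.1536] phi 1.504 tilt z [-0. -0. -1.] F [-1.21 -1.57 -1.73] M [-0.22  0.25 -0.06] w 0.251 g 59.7 q [-0.419 -0.007  1.806 -0.     1.343 -1.923]
units tool xyz [ 0.001 -0.006 -0.003] wz None
```

Call:
move_arm(plan=[[[0, 0, 0.003, 0, 0, 0, 1], [0, 0, 0.003, 0, 0, 0, 1], [0, 0, 0.003, 0, 0, 0, 1], [0, 0, 0, 0, 0, 0, 1], [0, 0, 0, 0, 0, 0, 1], [0, 0, 0, 0, 0, 0, 1], [0, 0, 0, 0, 0, 0, 1], [0, 0, 0, 0, 0, 0, 1], [0, 0, 0, 0, 0, 0, 1], [0, 0, 0, 0, 0, 0, 1]]])

```text
time: 14.25
tool_pos: [0.5505, -0.164, 0.1526]
tool_rot: [0.0, 0.033, 0.999, -0.0]
contact_force: [-1.8, -1.4, -1.1]
gripper_width: 0.25
grasp_force: 59.7
```

```bash
python3 -c "
from h import *
to(.5503,-.1648,.154)"
```

```text
t 14.25 tcp [ 0.5505 -0.164   0.1526] phi 1.504 tilt z [ 1.e-04 -0.e+00 -1.e+00] F [-1.82 -1.45 -1.15] M [-0.25  0.33  0.04] w 0.25 g 59.7 q [-0.419 -0.006  1.807  0.     1.341 -1.923]
units tool xyz [ 0.001 -0.006 -0.011] wz None
```

Call:
move_arm(plan=[[[0.002, -0.002, 0.003, 0, 0, 0, 1], [0, 0, 0.003, 0, 0, 0, 1], [0, 0, 0.003, 0, 0, 0, 1], [0, 0, 0, 0, 0, 0, 1], [0, 0, 0, 0, 0, 0, 1], [0, 0, 0, 0, 0, 0, 1], [0, 0, 0, 0, 0, 0, 1], [0, 0, 0, 0, 0, 0, 1], [0, 0, 0, 0, 0, 0, 1], [0, 0, 0, 0, 0, 0, 1]]])

```text
time: 15.5
tool_pos: [0.5506, -0.1643, 0.1522]
tool_rot: [0.0, 0.033, 0.999, -0.0]
contact_force: [-1.7, 1.0, 4.5]
gripper_width: 0.245
grasp_force: 60.7
```

```bash
python3 -c "
from h import *
to(.5503,-.1648,.154)"
```

```text
t 15.5 tcp [ 0.5506 -0.1643  0.1522] phi 1.5041 tilt z [ 1.e-03 -2.e-04 -1.e+00] F [-1.75  1.02  4.48] M [0.18 0.47 0.02] w 0.245 g 60.7 q [-0.42  -0.005  1.807  0.     1.339 -1.924]
units tool xyz [ 0.002 -0.004 -0.015] wz None
```

Contact at the screw face with about 7 N. I'll search counter-clockwise in small sweeps, so that an overshoot can only loosen the screw.

Call:
move_arm(plan=[[[0, 0, 0, 0, 0, -0.2, 1], [0, 0, 0, 0, 0, -0.22, 1], [0, 0, 0, 0, 0, -0.22, 1], [0, 0, 0, 0, 0, -0.22, 1], [0, 0, 0, 0, 0, -0.22, 1], [0, 0, 0, 0, 0, -0.22, 1], [0, 0, 0, 0, 0, -0.22, 1], [0, 0, 0, 0, 0, -0.22, 1], [0, 0, 0, 0, 0, -0.22, 1], [0, 0, 0, 0, 0, 0, 1]]])

```text
time: 16.75
tool_pos: [0.5501, -0.1643, 0.1512]
tool_rot: [-0.0, -0.114, 0.994, 0.0]
contact_force: [0.6, -2.7, -5.6]
gripper_width: 0.25
grasp_force: 59.1
```

```bash
python3 -c "
from h import *
to(.5503,-.1648,.154)"
```

```text
t 16.75 tcp [ 0.5501 -0.1643  0.1512] phi 1.7983 tilt z [-4.e-04  0.e+00 -1.e+00] F [ 0.58 -2.74 -5.56] M [-0.63 -0.22 -0.14] w 0.25 g 59.1 q [-0.42  -0.005  1.808 -0.     1.339 -2.218]
units tool xyz [-0.001 -0.005 -0.023] wz None
```

The vertical force fell and there is now turning drag, so the key has caught the socket. Pushing down gently.

Call:
move_arm(plan=[[[0, 0, 0.004, 0, 0, 0, 1], [0, 0, 0.004, 0, 0, 0, 1], [0, 0, 0.004, 0, 0, 0, 1], [0, 0, 0.004, 0, 0, 0, 1], [0, 0, 0, 0, 0, 0, 1], [0, 0, 0, 0, 0, 0, 1], [0, 0, 0, 0, 0, 0, 1], [0, 0, 0, 0, 0, 0, 1], [0, 0, 0, 0, 0, 0, 1], [0, 0, 0, 0, 0, 0, 1]]])

```text
time: 18.0
tool_pos: [0.5507, -0.1644, 0.1509]
tool_rot: [0.001, -0.113, 0.994, -0.0]
contact_force: [-3.2, -0.5, 5.8]
gripper_width: 0.249
grasp_force: 60.7
```

```bash
python3 -c "
from h import *
to(.5503,-.1648,.140)"
```

```text
t 18.0 tcp [ 0.5507 -0.1644  0.1509] phi 1.798 tilt z [ 1.1e-03 -3.0e-04 -1.0e+00] F [-3.16 -0.47  5.75] M [-0.14  0.58 -0.14] w 0.249 g 60.7 q [-0.42  -0.004  1.808  0.     1.337 -2.218]
units tool xyz [ 0.004 -0.003  0.091] wz None
```

Call:
move_arm(plan=[[[0, 0, 0, 0, 0, 0.1, 1], [0, 0, 0, 0, 0, 0.1, 1], [0, 0, 0, 0, 0, 0.1, 1], [0, 0, 0, 0, 0, 0.1, 1], [0, 0, 0, 0, 0, 0.1, 1], [0, 0, 0, 0, 0, 0, 1], [0, 0, 0, 0, 0, 0, 1], [0, 0, 0, 0, 0, 0, 1], [0, 0, 0, 0, 0, 0, 1], [0, 0, 0, 0, 0, 0, 1]]])

```text
time: 19.25
tool_pos: [0.5501, -0.1643, 0.1493]
tool_rot: [-0.0, -0.076, 0.997, -0.0]
contact_force: [0.2, -3.2, -0.2]
gripper_width: 0.249
grasp_force: 59.8
```

```bash
python3 -c "
from h import *
to(.5503,-.1648,.140)"
```

```text
t 19.25 tcp [ 0.5501 -0.1643  0.1493] phi 1.723 tilt z [-2.e-04 -1.e-04 -1.e+00] F [ 0.17 -3.21 -0.18] M [-0.64  0.01 -0.05] w 0.249 g 59.8 q [-0.42  -0.003  1.81  -0.     1.335 -2.143]
units tool xyz [-0.001 -0.004  0.078] wz None
```

It slipped 3 mm into the socket once the torque was released. Pushing on.

Call:
move_arm(plan=[[[0, -0.003, 0.005, 0, 0, 0, 1], [0, 0, 0.006, 0, 0, 0, 1], [0, 0, 0.006, 0, 0, 0, 1], [0, 0, 0.006, 0, 0, 0, 1], [0, 0, 0.006, 0, 0, 0, 1], [0, 0, 0.006, 0, 0, 0, 1], [0, 0, 0, 0, 0, 0, 1], [0, 0, 0, 0, 0, 0, 1], [0, 0, 0, 0, 0, 0, 1], [0, 0, 0, 0, 0, 0, 1]]])

```text
time: 20.5
tool_pos: [0.5505, -0.1646, 0.1461]
tool_rot: [0.0, -0.076, 0.997, 0.0]
contact_force: [-2.1, -0.5, 5.1]
gripper_width: 0.244
grasp_force: 60.8
```

```bash
python3 -c "
from h import *
to(.5503,-.1648,.140)"
```

```text
t 20.5 tcp [ 0.5505 -0.1646  0.1461] phi 1.7229 tilt z [ 5.e-04  1.e-04 -1.e+00] F [-2.15 -0.46  5.14] M [-0.08  0.45 -0.05] w 0.244 g 60.8 q [-4.200e-01  1.000e-03  1.812e+00  0.000e+00  1.329e+00 -2.143e+00]
units tool xyz [ 0.002 -0.002  0.051] wz None
```

Call:
move_arm(plan=[[[0.003, 0, 0.006, 0, 0, 0.1, 1], [0, 0, 0.007, 0, 0, 0.1, 1], [0, 0, 0.007, 0, 0, 0, 1], [0, 0, 0.007, 0, 0, -0.1, 1], [0, 0, 0.007, 0, 0, 0, 1], [0, 0, 0.007, 0, 0, 0.1, 1], [0, 0, 0.006, 0, 0, 0, 1], [0, 0, 0, 0, 0, 0, 1], [0, 0, 0, 0, 0, 0, 1], [0, 0, 0, 0, 0, 0, 1]]])

```text
time: 21.75
tool_pos: [0.5502, -0.1646, 0.1407]
tool_rot: [0.0, -0.061, 0.998, 0.0]
contact_force: [-1.4, 1.2, 5.7]
gripper_width: 0.25
grasp_force: 60.8
```

```bash
python3 -c "
from h import *
to(.5503,-.1648,.140)"
```

```text
t 21.75 tcp [ 0.5502 -0.1646  0.1407] phi 1.6931 tilt z [ 6.e-04  0.e+00 -1.e+00] F [-1.36  1.2   5.72] M [ 0.06  0.25 -0.04] w 0.25 g 60.8 q [-0.42   0.005  1.816  0.     1.319 -2.114]
units tool xyz [-0.001 -0.002  0.006] wz None
```

Call:
move_arm(plan=[[[0, 0, 0.004, 0, 0, 0.05, 1], [0, 0, 0.004, 0, 0, -0.05, 1], [0, 0, 0.004, 0, 0, 0.05, 1], [0, 0, 0, 0, 0, -0.05, 1], [0, 0, 0, 0, 0, 0, 1], [0, 0, 0, 0, 0, 0, 1], [0, 0, 0, 0, 0, 0, 1], [0, 0, 0, 0, 0, 0, 1], [0, 0, 0, 0, 0, 0, 1], [0, 0, 0, 0, 0, 0, 1]]])

```text
time: 23.0
tool_pos: [0.5506, -0.1647, 0.1406]
tool_rot: [0.001, -0.061, 0.998, -0.0]
contact_force: [-2.7, 0.7, 10.7]
gripper_width: 0.246
grasp_force: 61.5
```

```bash
python3 -c "
from h import *
to(.5503,-.1648,.140)"
```

```text
t 23.0 tcp [ 0.5506 -0.1647  0.1406] phi 1.693 tilt z [ 1.3e-03 -1.0e-04 -1.0e+00] F [-2.68  0.72 10.74] M [ 0.24  0.67 -0.06] w 0.246 g 61.5 q [-0.42   0.006  1.816  0.     1.318 -2.113]
units tool xyz [ 0.002 -0.001  0.005] wz None
```

The key is on the socket floor: z has stopped at 0.1406 while the force rises. I'll ease the press and turn clockwise.

Call:
move_arm(plan=[[[0.002, 0, -0.008, 0, 0, 0.2, 1], [0, 0, 0, 0, 0, 0.2, 1], [0, 0, 0, 0, 0, 0.2, 1], [0, 0, 0, 0, 0, 0.2, 1], [0, 0, 0, 0, 0, 0.2, 1], [0, 0, 0, 0, 0, 0.2, 1], [0, 0, 0, 0, 0, 0.2, 1], [0, 0, 0, 0, 0, 0.2, 1], [0, 0, 0, 0, 0, 0.2, 1], [0, 0, 0, 0, 0, 0.2, 1]]])

```text
time: 24.25
tool_pos: [0.55, -0.1648, 0.1407]
tool_rot: [0.0, 0.089, 0.996, -0.0]
contact_force: [-2.0, 0.6, 7.0]
gripper_width: 0.248
grasp_force: 61.0
```

```bash
python3 -c "
from h import *
to(.5503,-.1648,.140)"
```

```text
t 24.25 tcp [ 0.55   -0.1648  0.1407] phi 1.3928 tilt z [ 6.e-04 -4.e-04 -1.e+00] F [-1.96  0.61  6.97] M [0.04 0.49 0.21] w 0.248 g 61.0 q [-0.421  0.005  1.817 -0.     1.319 -1.813]
units tool xyz [-0.002  0.     0.006] wz None
```

Call:
move_arm(plan=[[[0, 0, 0, 0, 0, 0.15, 1], [0, 0, 0, 0, 0, 0.15, 1], [0, 0, 0, 0, 0, 0.15, 1], [0, 0, 0, 0, 0, 0.15, 1], [0, 0, 0, 0, 0, 0.15, 1], [0, 0, 0, 0, 0, 0.15, 1], [0, 0, 0, 0, 0, 0.15, 1], [0, 0, 0, 0, 0, 0.15, 1], [0, 0, 0, 0, 0, 0.15, 1], [0, 0, 0, 0, 0, 0.1, 1]]])

```text
time: 25.5
tool_pos: [0.5498, -0.1649, 0.1407]
tool_rot: [0.0, 0.196, 0.981, -0.0]
contact_force: [-2.7, -0.4, 6.9]
gripper_width: 0.25
grasp_force: 61.0
```

```bash
python3 -c "
from h import *
to(.5503,-.1648,.140)"
```

```text
t 25.5 tcp [ 0.5498 -0.1649  0.1407] phi 1.1757 tilt z [ 0.e+00 -5.e-04 -1.e+00] F [-2.74 -0.39  6.88] M [0.01 0.63 0.2 ] w 0.25 g 61.0 q [-0.421  0.005  1.817 -0.     1.319 -1.596]
units tool xyz [-0.004  0.002  0.005] wz None
```

Call:
move_arm(plan=[[[0, 0, 0, 0, 0, 0.08, 1], [0, 0, 0, 0, 0, 0.08, 1], [0, 0, 0, 0, 0, 0.08, 1], [0, 0, 0, 0, 0, 0.08, 1], [0, 0, 0, 0, 0, 0.08, 1], [0, 0, 0, 0, 0, 0.08, 1], [0, 0, 0, 0, 0, 0.08, 1], [0, 0, 0, 0, 0, 0, 1], [0, 0, 0, 0, 0, 0, 1], [0, 0, 0, 0, 0, 0, 1]]])

```text
time: 26.75
tool_pos: [0.5497, -0.1648, 0.1406]
tool_rot: [-0.0, 0.237, 0.971, -0.0]
contact_force: [-2.2, 0.8, 8.1]
gripper_width: 0.249
grasp_force: 61.0
```

```bash
python3 -c "
from h import *
to(.5503,-.1648,.140)"
```

```text
t 26.75 tcp [ 0.5497 -0.1648  0.1406] phi 1.0922 tilt z [-1.e-04 -5.e-04 -1.e+00] F [-2.24  0.83  8.12] M [0.02 0.68 0.14] w 0.249 g 61.0 q [-4.210e-01  5.000e-03  1.817e+00 -1.000e-03  1.320e+00 -1.513e+00]
units tool xyz [-0.004  0.002  0.005] wz None
```

Call:
move_arm(plan=[[[0, 0, -0.003, 0, 0, 0.08, 1], [0, 0, 0, 0, 0, 0.08, 1], [0, 0, 0, 0, 0, 0.08, 1], [0, 0, 0, 0, 0, 0.08, 1], [0, 0, 0, 0, 0, 0.08, 1], [0, 0, 0, 0, 0, 0.08, 1], [0, 0, 0, 0, 0, 0.08, 1], [0, 0, 0, 0, 0, 0, 1], [0, 0, 0, 0, 0, 0, 1], [0, 0, 0, 0, 0, 0, 1]]])

```text
time: 28.0
tool_pos: [0.5496, -0.1648, 0.1407]
tool_rot: [-0.0, 0.278, 0.961, -0.0]
contact_force: [-2.5, 0.9, 6.7]
gripper_width: 0.249
grasp_force: 60.9
```

```bash
python3 -c "
from h import *
to(.5503,-.1648,.140)"
```

```text
t 28.0 tcp [ 0.5496 -0.1648  0.1407] phi 1.0081 tilt z [-4.e-04 -4.e-04 -1.e+00] F [-2.51  0.92  6.66] M [0.01 0.53 0.16] w 0.249 g 60.9 q [-4.210e-01  5.000e-03  1.817e+00 -1.000e-03  1.320e+00 -1.429e+00]
units tool xyz [-0.005  0.003  0.006] wz None
```

Call:
move_arm(plan=[[[0, 0, -0.003, 0, 0, 0.08, 1], [0, 0, 0, 0, 0, 0.08, 1], [0, 0, 0, 0, 0, 0.08, 1], [0, 0, 0, 0, 0, 0.08, 1], [0, 0, 0, 0, 0, 0.08, 1], [0, 0, 0, 0, 0, 0.08, 1], [0, 0, 0, 0, 0, 0.08, 1], [0, 0, 0, 0, 0, 0, 1], [0, 0, 0, 0, 0, 0, 1], [0, 0, 0, 0, 0, 0, 1]]])

```text
time: 29.25
tool_pos: [0.5495, -0.1648, 0.1407]
tool_rot: [-0.0, 0.318, 0.948, -0.0]
contact_force: [-2.3, -0.2, 5.4]
gripper_width: 0.249
grasp_force: 60.7
```

```bash
python3 -c "
from h import *
to(.5503,-.1648,.140)"
```

```text
t 29.25 tcp [ 0.5495 -0.1648  0.1407] phi 0.9241 tilt z [-8.e-04 -3.e-04 -1.e+00] F [-2.3  -0.16  5.44] M [-0.02  0.61  0.14] w 0.249 g 60.7 q [-4.210e-01  5.000e-03  1.817e+00 -1.000e-03  1.320e+00 -1.345e+00]
units tool xyz [-0.006  0.004  0.006] wz None
```

Call:
move_arm(plan=[[[0, 0, 0, 0, 0, 0.08, 1], [0, 0, 0, 0, 0, 0.08, 1], [0, 0, 0, 0, 0, 0.08, 1], [0, 0, 0, 0, 0, 0.08, 1], [0, 0, 0, 0, 0, 0.08, 1], [0, 0, 0, 0, 0, 0.08, 1], [0, 0, 0, 0, 0, 0.08, 1], [0, 0, 0, 0, 0, 0, 1], [0, 0, 0, 0, 0, 0, 1], [0, 0, 0, 0, 0, 0, 1]]])

```text
time: 30.5
tool_pos: [0.5494, -0.1648, 0.1407]
tool_rot: [-0.0, 0.357, 0.934, -0.0]
contact_force: [-2.2, -0.1, 5.5]
gripper_width: 0.247
grasp_force: 60.8
```

```bash
python3 -c "
from h import *
to(.5503,-.1648,.140)"
```

```text
t 30.5 tcp [ 0.5494 -0.1648  0.1407] phi 0.8401 tilt z [-1.e-03 -2.e-04 -1.e+00] F [-2.16 -0.08  5.53] M [-0.04  0.63  0.17] w 0.247 g 60.8 q [-4.210e-01  5.000e-03  1.817e+00 -1.000e-03  1.321e+00 -1.261e+00]
units tool xyz [-0.006  0.005  0.006] wz None
```

Call:
move_arm(plan=[[[0, 0, 0, 0, 0, 0.08, 1], [0, 0, 0, 0, 0, 0.08, 1], [0, 0, 0, 0, 0, 0.08, 1], [0, 0, 0, 0, 0, 0.08, 1], [0, 0, 0, 0, 0, 0.08, 1], [0, 0, 0, 0, 0, 0.08, 1], [0, 0, 0, 0, 0, 0.08, 1], [0, 0, 0, 0, 0, 0, 1], [0, 0, 0, 0, 0, 0, 1], [0, 0, 0, 0, 0, 0, 1]]])

```text
time: 31.75
tool_pos: [0.5493, -0.1647, 0.1407]
tool_rot: [-0.001, 0.395, 0.918, -0.0]
contact_force: [-2.8, -0.2, 5.2]
gripper_width: 0.244
grasp_force: 61.0
```

```bash
python3 -c "
from h import *
to(.5503,-.1648,.140)"
```

```text
t 31.75 tcp [ 0.5493 -0.1647  0.1407] phi 0.7577 tilt z [-1.3e-03 -4.0e-04 -1.0e+00] F [-2.84 -0.24  5.18] M [0.02 0.68 0.67] w 0.244 g 61.0 q [-4.210e-01  5.000e-03  1.817e+00 -1.000e-03  1.321e+00 -1.178e+00]
units tool xyz [-0.006  0.005  0.006] wz None
```

The torque rose from 0.15 to 0.67 N m, so the screw is at its stop. I'll relax the twist a little and then release.

Call:
move_arm(plan=[[[0, 0, -0.003, 0, 0, -0.1, 1], [0.003, -0.002, -0.003, 0, 0, -0.1, 1], [0, 0, 0, 0, 0, 0, 1], [0, 0, 0, 0, 0, 0, 1], [0, 0, 0, 0, 0, 0, 0.7], [0, 0, 0, 0, 0, 0, 0.6], [0, 0, 0, 0, 0, 0, 0.4], [0, 0, 0, 0, 0, 0, 0], [0, 0, 0, 0, 0, 0, 0], [0, 0, 0, 0, 0, 0, 0]]])

```text
time: 33.0
tool_pos: [0.5493, -0.1646, 0.1407]
tool_rot: [0.0, 0.383, 0.924, 0.0]
contact_force: [-0.2, -0.8, -0.3]
gripper_width: 0.999
grasp_force: 0.0
```

```bash
python3 -c "
from h import *
to(.5503,-.1648,.140)"
```

```text
t 33.0 tcp [ 0.5493 -0.1646  0.1407] phi 0.7855 tilt z [ 1.e-04  0.e+00 -1.e+00] F [-0.22 -0.79 -0.34] M [-0.01 -0.    0.05] w 0.999 g 0.0 q [-0.421  0.004  1.818  0.     1.32  -1.206]
units tool xyz [-0.007  0.005  0.006] wz None
```

Released and free of contact. Retreating straight up, then aside to see.

Call:
move_arm(plan=[[[0, 0, -0.1, 0, 0, 0, 0], [0, 0, -0.2, 0, 0, 0, 0], [0, 0, -0.3, 0, 0, 0, 0], [0, 0, -0.3, 0, 0, 0, 0], [0, 0, -0.3, 0, 0, 0, 0], [0.3, 0, -0.1, 0, 0, 0, 0], [0.35, 0, 0, 0, 0, 0, 0], [0.35, 0, 0, 0, 0, 0, 0], [0.3, 0, 0, 0, 0, 0, 0], [0, 0, 0, 0, 0, 0, 0]]])

```text
time: 34.25
tool_pos: [0.4383, -0.0533, 0.2981]
tool_rot: [0.001, 0.382, 0.924, 0.0]
contact_force: [0.2, 0.2, 0.2]
gripper_width: 0.999
grasp_force: 0.0
```

Run:
```python
from h import *
to(.5503,-.1648)
out=[]
f=cam("top"); P=atdepth(f,[[u,v] for v in range(165,235) for u in range(310,390)]); m=(P[:,2]>.14)&(P[:,2]<.2)
uv=np.array([[u,v] for v in range(165,235) for u in range(310,390)])[m]
W=onplane(f,uv,.172)[:,:2].astype(np.float32); print("handle",len(uv),np.median(P[m][:,2]),cv2.minAreaRect(W))
a=cv2.resize(f["pixels"][140:270,240:400],(400,325),interpolation=cv2.INTER_CUBIC); b=cv2.resize(cam("scene")["pixels"][160:290,190:350],(400,325),interpolation=cv2.INTER_CUBIC)
cv2.imwrite("pics/end.png",np.hstack([a,b]))
```

```text
t 34.25 tcp [ 0.4383 -0.0533  0.2981] phi 0.7874 tilt z [ 2.9e-03 -8.0e-04 -1.0e+00] F [0.16 0.24 0.21] M [0.03 0.   0.02] w 0.999 g 0.0 q [-0.29  -0.439  1.929  0.     1.648 -1.077]
units tool xyz [-1.317  0.     0.003] wz None
handle 372 0.17232715770643448 ((0.5501037240028381, -0.16449826955795288), (0.02221156656742096, 0.09002748131752014), 44.9688720703125)
```

View pics/end.png

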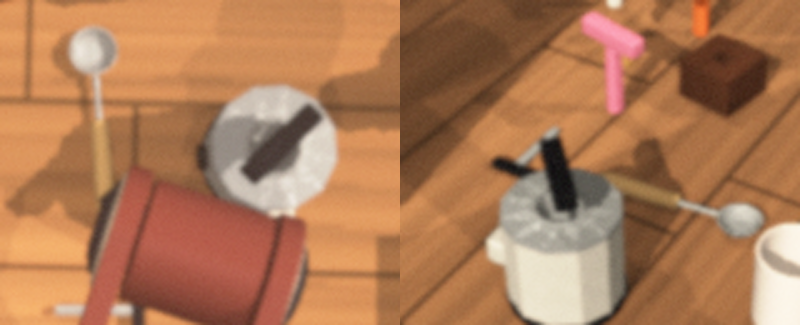

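The top view shows the handle centred on the mill at (283,143), and the scene view shows the key upright in the throat at (560,175). The handle top is at z=0.172, which is home, within 1 mm of the axis. The bystanders in view are where they were, so I'm handing in.

```bash
python3 -c "
from plant import manip
print(manip.job_done())"
```

```text
the job is handed in; nothing more can be done
None
```

The job is handed in: the key stands upright and fully home in the screw, which I turned clockwise until the torque rose sharply at its stop; I then let go with nothing else seen to move, but the hand-in returned no verdict.

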